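# Take the rack stop off the sampler deck

## Robot

A 6-joint arm with a two-finger parallel gripper is mounted at the origin on the work surface. World frame = base frame: x ahead of the robot, y to its left, z up, the work surface at z = 0. Lengths are in m, angles in rad, forces in N, time in s.
With the tool pointing down it reaches from about 0.35 to 0.775 m from the base axis. Payload 5.5 kg.
Tool frame: the origin (TCP) lies on the centre line of the jaws, within the pads' length; the fingertips stand 11 mm ahead of it and the grasp point (between the pads) lies 8 mm behind it; z points along the fingers, y is the line along which they close (so a half turn about z gives the same grasp; the last joint's range is limited). The gripper opens to 85 mm and grips with 20 to 120 N. Pads are 22 mm wide; open, the fingers measure 114 mm over their backs; the gripper's body (76 mm by 85 mm) begins 54 mm behind the grasp point. The pads swing forward as they close: fully open they stand 13 mm farther back than shut.
Start: joints at [-1.355, 0.313, 0.046, 1.304, 0, 1.431], TCP at [0.2, -0.539, 0.242] pointing down, gripper open.
Joint ranges: [-2.76, 2.76], [-0.86, 1.69], [-1.03, 1.26], [-2.2, 2.34], [-1.47, 1.5], [-3.14, 3.14]. Speed limits (rad/s): [2.57, 2.57, 3.14, 3.14, 3.14, 3.14].

## Interface

Orientations are given as a unit quaternion [w, x, y, z].
In Python, from workcell import get_state, eyes, env gives the robot as it stands.
- The arm moves only by the shell command python3 -m inch 'ROWS' [OPENING] [FORCE]. ROWS is JSON, one flat list of numbers, 4 for each row, row after row: the shift along the tool's x, y, z in cm, then the turn about the tool's z in rad. A call has exactly 5 rows; each row shifts and turns the commanded pose from where the row before left it, along the tool's axes as they then stand; what a row does not reach is not made up. A row lasts 1/12 s, in which the tool goes at most 41.7 mm and 7.16 degrees, less where a joint would pass 70% of its speed; a pose out of reach is approached as far as the arm can. A call is refused whole if a number of a shift passes 4.17 or a number of a turn 0.125, either way. A call with a gripper value outside its range is refused whole. OPENING is the opening, from -1 (shut) to 1 (fully open), set as the call begins (- or left out, the last holds). The fingers move at their own pace and stop on an object; FORCE is the grip in N (left out, the last holds). Time passes only in rows, so rows that do not move let the fingers close, or fill a call up. It gives the time, the measured TCP pose, the force, the opening and the grip force at its end, in the units of the state.
- get_state(): the state, without advancing time (a new reading comes with each control period).
- eyes.read_camera(name): name is "side" or "top" or "wrist"; returns the picture (384x512x3 uint8, red, green, blue); there is no depth.
- eyes.camera_info(name): a dict with "fovy" (degrees; the focal length in pixels is half the picture's height over the tangent of half this angle, whatever the lens; pixels are square), "cx", "cy" (the principal point, pixels), "D" ([k1, k2, p1, p2, k3] as OpenCV has them; the pictures are not rectified), "xyz" and "orientation" of the camera in the world. Camera axes: x right, y down, z forward; pixel columns grow to the right and rows downward; lengths in m; the calibration is good to about 2 mm. A picture is of the moment at which its call begins: read the wrist's pose just before it. camera_info takes no time and is no camera call; for the wrist camera it gives the pose at the moment of the call.
- env.hand_in(): hands the job in; it is judged then, once.
The state is a dict: "clock": time; "joint_pos": joint angles; "qvel": joint speeds; "tau": joint torques, N m; "tcp_pos": TCP position; "orientation": TCP orientation; "wrist_force": force on the tool from outside, world axes, zero at the start; "ft_torque": the same for the moment, N m; "finger_gap": finger opening in m; "grip_force": force on a finger pad.
Only numpy, scipy, OpenCV 4.12 (cv2) and the standard library are available. Lean on these libraries where they do the work, as an engineer would, in place of code of your own. Each camera call takes 0.05 s, during which the arm holds its last target. There are 200 camera calls.

## Task

The square-headed rack stop has to come off the sampler deck: slide it along its T-slot to the slot's widened, open end, lift it out there and stand it upright in the wide, empty compartment of the parts tray, setting it down rather than dropping it. Leave the round-headed clamp dog where it is in the other slot.

Things in the scene. Friction and masses are not known exactly. Their poses are not given: they have to be found in the camera images.
- deck: Sampler deck: grey aluminium plate 260 x 180 mm, 26 mm thick, fixed. Origin: centre of underside; x along its two T-slots to their open end, z up. Slot centres at y = +45 and -45 mm, dark floor 10 mm up; cavity 42 wide, 10 high; 6 mm lips above leave a 20 mm gap from x = -118 (closed end) to +60 mm. The stop stands in one slot, the dog in the other, either way round, at x = -78 to 0 mm.
- mouth_a (a point): Middle of the mouth of the slot at y = +45 mm, at slot floor level, 95 mm from the deck's centre along x; axes as the deck's. In the mouth (the last 70 mm, to the deck's edge) the lips are cut away: the slot is 42 mm wide up to the top and open at the edge. A T-foot centred within 10 mm of this point lifts straight up.
- mouth_b (a point): The same point in the mouth of the other slot, the one at y = -45 mm of the deck.
- stop: Rack stop, to be removed, 0.15 to 0.26 kg: steel T-foot 44 mm along the slot (x) x 34 (y) x 7 high, neck 24 x 12 up to 21 mm, then an upright rectangular aluminium head 30 (x) x 22 mm (y), from 21 to 74 mm. Origin: centre of the foot's underside, z up. Slick: slides easily, 4 mm play each side. Gripped across the 22 mm, 50 mm above the origin, the fingers clear the deck.
- dog: Clamp dog, to be left alone, loose in the other slot: the same steel T-foot and neck, but a round aluminium head: a stem 18 mm in diameter and on it a knob 32 mm in diameter, its top 74 mm above the foot's underside. Origin: centre of the foot's underside, z up.
- tray: Parts tray, bare steel, fixed, 185 x 130 mm, walls 18 mm high and 5 mm thick, floor 4 mm thick. Origin: centre of its underside, x along its length. A cross wall at x = +25 mm divides it: the wide compartment on the -x side (110 x 120 mm inside) is empty; the narrow one on the +x side holds two round steel nuts.
- tray_wide (a point): Centre of the floor of the tray's wide compartment, at the level of the inner floor (4 mm above the bench); axes as the tray's.
Things that resemble listed ones, but are neither listed nor needed, are in the scene too. Leave any pink or purple look-alike of the tray alone.

How it is judged:
By the outcome, as a careful person would: the job done as asked, in the order asked, and still so for the second after the job is handed in, with the robot touching nothing.
It also fails if it takes over 45 s, if anything falls off the work surface, if the arm or the gripper's body presses on something with over 40 N, if the wrist force passes 120 N, or if a joint passes its speed limit or range.

## Working session

There is one attempt and no reset: what is moved stays moved. The work goes in short steps, Python scripts to look and compute and a shell command to move; the robot and the scene stay as the last step left them, time stands still between calls to the robot, and variables do not carry over. Pictures are saved under pics/ and viewed, at most 10 in all, crops included, and the job is handed in when it is done.

```bash
ls; mkdir -p pics; python3 - <<'E'
from workcell import get_state, eyes, env
import cv2
print(get_state())
for n in("top","side"):
    im=eyes.read_camera(n); cv2.imwrite(f"pics/{n}0.png",im[...,::-1]); print(n,eyes.camera_info(n))
a=cv2.imread("pics/top0.png");b=cv2.imread("pics/side0.png")
E
```

```text
pics
{'clock': 0.0, 'joint_pos': array([-1.35459368e+00,  3.13993477e-01,  4.49760937e-02,  1.30354856e+00,
       -1.68878916e-05,  1.43119176e+00]), 'qvel': array([ 4.00590829e-04, -1.01227028e-03, -8.01525421e-04,  3.49627345e-05,
       -3.29852222e-04, -5.96019413e-05]), 'tau': array([ 4.32401539e-04, -4.80624533e+01,  2.98533279e+01,  1.92761229e-02,
       -1.54839768e-04, -5.78972475e-06]), 'tcp_pos': array([ 0.20018138, -0.53852627,  0.24141157]), 'orientation': array([-8.83834835e-04,  9.84216461e-01,  1.76966595e-01, -4.23167286e-05]), 'wrist_force': array([-0.74591695,  0.48927258, -0.1036286 ]), 'ft_torque': array([-0.01152535,  0.00155142, -0.06363409]), 'grip_force': 0.0, 'finger_gap': 0.08509317825782137}
top {'fovy': 54.63901370432264, 'cx': 257.2101715804985, 'cy': 194.0862489978765, 'D': array([-0.07230711,  0.        ,  0.        ,  0.        ,  0.        ]), 'xyz': array([ 0.2117576 , -0.24930108,  1.14141043]), 'orientation': array([-0.07741316,  0.76414418, -0.63681974,  0.06746476])}
side {'fovy': 46.98616832412465, 'cx': 241.9382859775334, 'cy': 184.76153054083517, 'D': array([0.01509487, 0.        , 0.        , 0.        , 0.        ]), 'xyz': array([-0.05901633,  0.5538578 ,  0.93732367]), 'orientation': array([ 0.10659236, -0.25151445,  0.88371428, -0.38003634])}
```

View pics/top0.png

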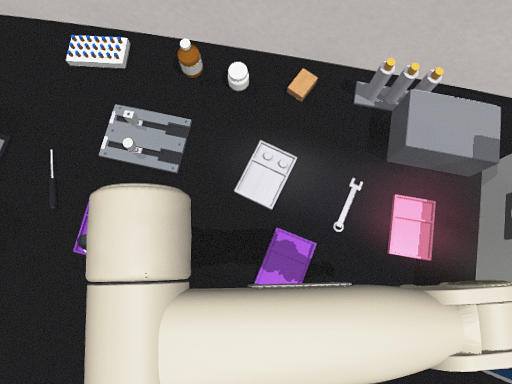

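View pics/side0.png

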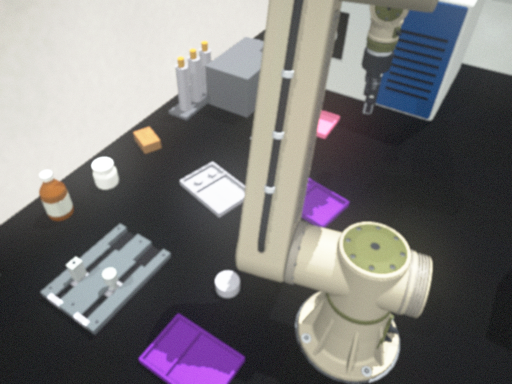

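The top view shows the deck at about (145,137). It carries a square head near (130,115) and a round knob near (128,144), and the widened ends face right at about (180,130). The grey tray is at (266,174), with its nuts in the upper part. The purple trays (285,258) and (82,230) and the pink one (412,227) are look-alikes to leave alone. I'll confirm this in an enlarged crop and measure.

```bash
cat > h.py <<'E'
from workcell import get_state, eyes, env
import numpy as np, cv2
from scipy.spatial.transform import Rotation as R
def cam(n):
    c=eyes.camera_info(n); f=192/np.tan(np.radians(c["fovy"])/2)
    K=np.array([[f,0,c["cx"]],[0,f,c["cy"]],[0,0,1]]); q=c["orientation"]
    return K,c["D"],c["xyz"],R.from_quat([*q[1:],q[0]]).as_matrix()
def ray(C,uv,z):
    K,D,p,M=C; u=cv2.undistortPoints(np.array(uv,float).reshape(-1,1,2),K,D).reshape(-1,2)
    d=np.c_[u,np.ones(len(u))]@M.T
    return p+d*((z-p[2])/d[:,2])[:,None]
def proj(C,P):
    K,D,p,M=C
    return cv2.projectPoints(((np.atleast_2d(P)-p)@M).reshape(-1,1,3),np.zeros(3),np.zeros(3),K,D)[0].reshape(-1,2)
def save(n,name,box=None,s=1):
    im=eyes.read_camera(n)
    v=im if box is None else im[box[1]:box[3],box[0]:box[2]]
    cv2.imwrite(f"pics/{name}.png",cv2.resize(v,None,fx=s,fy=s,interpolation=cv2.INTER_CUBIC)[...,::-1]); return im
def blob(im,box,lo):
    x0,y0,x1,y1=box; v=im[y0:y1,x0:x1].astype(int)
    m=((v.min(2)>lo)&(v.max(2)-v.min(2)<50)).astype(np.uint8)
    m=cv2.morphologyEx(m,cv2.MORPH_CLOSE,np.ones((9,9)))
    c=max(cv2.findContours(m,cv2.RETR_EXTERNAL,cv2.CHAIN_APPROX_NONE)[0],key=cv2.contourArea)
    return cv2.convexHull(c).reshape(-1,2)+[x0,y0]
E
python3 - <<'E'
from h import *
C=cam("top"); im=eyes.read_camera("top")
for n,b,z in(("deck",(90,95,200,180),.026),("tray",(225,130,305,215),.018)):
    h=blob(im,b,55); P=ray(C,h,z)[:,:2].astype(np.float32)*1000
    r=cv2.minAreaRect(P); print(n,r,cv2.boxPoints(r).round(), proj(C,np.c_[cv2.boxPoints(r)/1000,[z]*4]).round().tolist())
v=im[95:185,90:205];w=im[130:215,225:305]
v=cv2.resize(v,(575,450),interpolation=2)
cv2.imwrite("pics/crop1.png",v[...,::-1])
E
```

```text
deck ((559.4027709960938, 173.81068420410156), (266.0327453613281, 185.02288818359375), 87.73096466064453) [[462.  45.]
 [647.  37.]
 [657. 303.]
 [472. 310.]] [[177.0, 173.0], [192.0, 119.0], [114.0, 103.0], [97.0, 156.0]]
tray ((508.34368896484375, -252.36041259765625), (188.39697265625, 198.16317749023438), 74.33999633789062) [[ 388. -316.]
 [ 578. -370.]
 [ 629. -188.]
 [ 438. -135.]] [[288.0, 218.0], [314.0, 162.0], [260.0, 137.0], [232.0, 191.0]]
```

View pics/crop1.png

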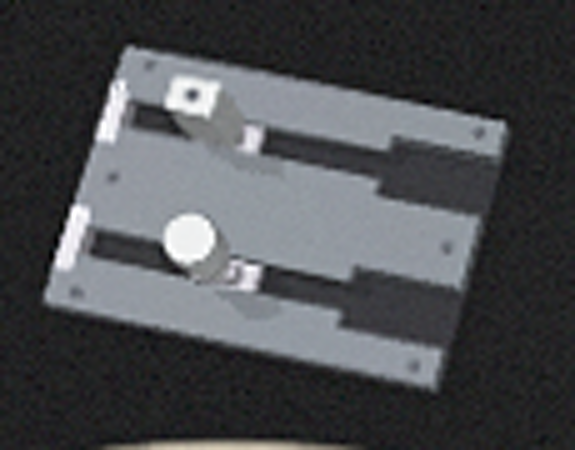

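The crop confirms the match. The square-top head with a centre hole at (128,114) in the full image is the stop, in the upper slot. The round knob at (128,143) is the dog. The mouths are on the right. World geometry gives deck x pointing along about -y world, so the stop is in the y=+45 slot and its mouth is mouth_a.

```bash
python3 -m inch '[0,0,0,-0.12, 0,0,0,-0.12, 0,0,0,-0.12, 0,0,0,-0.12, 0,0,0,-0.12]'; python3 -m inch '[0,0,0,-0.12, 0,0,0,-0.12, 0,0,0,-0.12, 0,0,0,-0.12, 0,0,0,-0.095]'
python3 - <<'E'
from h import *
C=cam("top"); im=eyes.read_camera("top")
x0,y0,x1,y1=228,134,300,212
v=im[y0:y1,x0:x1].astype(int); print(v[40,20],v[60,60])
m=((v.min(2)>110)&(v.max(2)-v.min(2)<40)).astype(np.uint8)
n,l,s,c=cv2.connectedComponentsWithStats(m); k=1+np.argmax(s[1:,4])
p=np.argwhere(l==k)[:,::-1]+[x0,y0]
r=cv2.minAreaRect((ray(C,p,.018)[:,:2]*1000).astype(np.float32)); print(r,cv2.boxPoints(r).round()); print(proj(C,np.c_[cv2.boxPoints(r)/1000,[.018]*4]).round())
print("nuts",ray(C,[[267,157],[283,163]],.01).round(3))
a=np.radians(-92.27);O=np.array([.5594,.1738]);X=np.array([np.cos(a),np.sin(a)]);Y=np.array([-X[1],X[0]])
v=im[106:122,118:140].astype(int); q=np.argwhere(v.min(2)>200)[:,::-1]+[118,106]
S=ray(C,[q.mean(0)],.084)[0]; print("stop",len(q),q.mean(0),S,(S[:2]-O)@X,(S[:2]-O)@Y)
S=ray(C,[[128,143.2]],.084)[0];print("dog",S,(S[:2]-O)@X,(S[:2]-O)@Y)
for y in(.045,-.045): print("mouth",O+.095*X+y*Y)
print(ray(C,[[115.6,104.2],[192,119.4],[177.4,173],[98.8,155.6]],.026).round(4)[:,:2])
print(get_state()["tcp_pos"],get_state()["orientation"])
E
```

```text
clock: 0.57
tcp_pos: [0.2003, -0.5388, 0.2419]
orientation: [-0.0, 0.887, 0.463, 0.0]
wrist_force: [-0.7, 0.2, 0.2]
finger_gap: 0.0853
grip_force: 0.0
clock: 0.98
tcp_pos: [0.2002, -0.5388, 0.2419]
orientation: [-0.0, 0.719, 0.695, 0.0]
wrist_force: [-0.1, -0.1, 0.8]
finger_gap: 0.0855
grip_force: 0.0
[219 219 225] [46 44 46]
((512.58056640625, -225.84765625), (132.64064025878906, 188.27081298828125), 73.71356964111328) [[ 404. -263.]
 [ 584. -316.]
 [ 622. -189.]
 [ 441. -136.]]
[[271. 209.]
 [298. 157.]
 [260. 139.]
 [233. 190.]]
nuts [[ 0.569 -0.221  0.01 ]
 [ 0.559 -0.274  0.01 ]]
stop 55 [128.01818182 113.87272727] [0.60586632 0.22215165 0.084     ] -0.05015417790219344 0.044514715545568996
dog [0.51349479 0.19752552 0.084     ] -0.02188865649155192 -0.04680892465617495
mouth [0.60060187 0.07709216]
mouth [0.51067249 0.08065694]
[[0.6536 0.2978]
 [0.6449 0.0379]
 [0.4626 0.0438]
 [0.4735 0.3045]]
[ 0.20025732 -0.5388      0.24193324] [-2.99259156e-04  7.18003822e-01  6.96039067e-01  1.96897029e-04]
```

Tray wide-compartment centre ≈ (0.481,-0.217), with the nuts on its far +x side. Stop ≈ (0.606,0.222). Moving over the stop.

```bash
python3 -m inch '[3.5,1.74,0.3,0, 3.5,1.74,0.3,0, 3.5,1.74,0.3,0, 3.5,1.74,0.3,0, 3.5,1.74,0.3,0]' 0.3 >/dev/null; python3 -m inch '[3.5,1.74,0.3,0, 3.5,1.74,0.3,0, 3.5,1.74,0.3,0, 3.5,1.74,0.3,0, 3.5,1.74,0.3,0]'; python3 -m inch '[3.5,1.74,0.3,0, 3.5,1.74,0.3,0, 3.5,1.74,0.3,0, 3.5,1.74,0.3,0, 3.5,1.74,0.3,0]' >/dev/null;python3 -m inch '[3.5,1.74,0.3,0, 3.5,1.74,0.3,0, 3.5,1.74,0.3,0, 0,0,0,0, 0,0,0,0]'
python3 - <<'E'
from h import *
C=cam("wrist"); im=save("wrist","w1"); print(C[2],get_state()["tcp_pos"],get_state()["orientation"])
print(proj(C,[[.606,.222,.084]]))
E
```

```text
clock: 1.87
tcp_pos: [0.3886, -0.1944, 0.2122]
orientation: [0.0, 0.722, 0.692, 0.0]
wrist_force: [1.1, -0.4, -0.7]
finger_gap: 0.0556
grip_force: 0.0
clock: 2.7
tcp_pos: [0.5386, 0.0799, 0.1874]
orientation: [-0.0, 0.72, 0.694, -0.001]
wrist_force: [-0.3, -0.6, 0.4]
finger_gap: 0.0554
grip_force: 0.0
[0.54084402 0.14634351 0.3207503 ] [0.53804611 0.07864952 0.18762674] [-3.58491608e-04  7.20925219e-01  6.93012400e-01 -7.17195577e-04]
[[352.09254187 -15.00777369]]
```

View pics/w1.png

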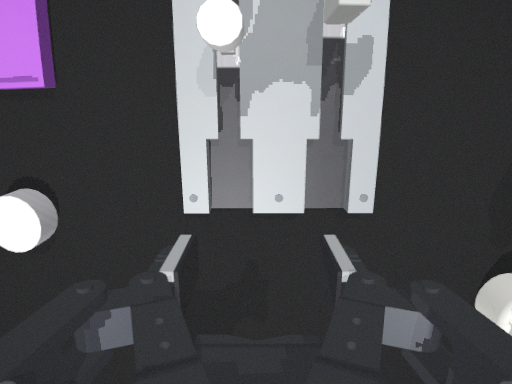

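The wrist view shows the stop's square head top at (347,10), the dog's knob at (219,20), and the stop slot's mouth at (326,180), consistent with the top view. Moving so the camera is over the stop for a fine look.

```bash
python3 -m inch '[2.1,2.2,0,0, 2.1,2.2,0,0, 2.1,2.2,0,0, 0,0,0,0, 0,0,0,0]'
python3 - <<'E'
from h import *
C=cam("wrist"); im=save("wrist","w2"); s=get_state();print(C[2],s["tcp_pos"],s["orientation"])
print(proj(C,[[.606,.222,.084]]))
O=np.array([.5594,.1738]);a=np.radians(-92.27);X=np.array([np.cos(a),np.sin(a)])
E
```

```text
clock: 3.17
tcp_pos: [0.6071, 0.1374, 0.1877]
orientation: [-0.0, 0.722, 0.692, -0.001]
wrist_force: [0.1, -0.8, 0.1]
finger_gap: 0.0553
grip_force: 0.0
[0.60953031 0.20386778 0.32105637] [0.60629175 0.13691821 0.18790967] [-2.69956563e-04  7.21752160e-01  6.92151087e-01 -7.86889258e-04]
[[251.60307811  78.1125761 ]]
```

View pics/w2.png

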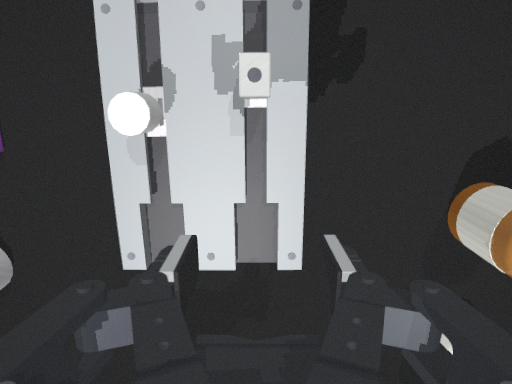

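The stop's head top is centred at (254.5,75), the dog's knob is at (129,114), the stop's mouth is around (256,235), and the deck corners are at (123,270) and (302,270).

```bash
python3 - <<'E'
from h import *
C=cam("wrist"); s=get_state()
S=ray(C,[[254.5,75]],.084)[0]; P=ray(C,[[297,5],[291,256],[106,8],[131,256],[123,270],[302,270]],.026); print(S,P.round(4).tolist())
d=(P[1]-P[0])+(P[3]-P[2]); print("deck x yaw",np.degrees(np.arctan2(d[1],d[0])))
X=d[:2]/np.linalg.norm(d[:2]);Y=np.array([-X[1],X[0]]); E=(P[4]+P[5])[:2]/2
O=E-.13*X; print("O",O,"stop in deck",(S[:2]-O)@X,(S[:2]-O)@Y)
M=R.from_quat(np.roll(s["orientation"],-1)).as_matrix(); t=np.r_[S[:2],.052]-s["tcp_pos"]; print("shift tool",M.T@t,"yaw tool x",np.degrees(np.arctan2(M[1,0],M[0,0])))
print("slide",(O+.095*X+.045*Y-S[:2])@M[:2,:2])
E
```

```text
[0.60729396 0.2235279  0.084     ] [[0.6445, 0.283, 0.026], [0.6356, 0.0568, 0.026], [0.4844, 0.2897, 0.026], [0.4752, 0.0628, 0.026], [0.4643, 0.0474, 0.026], [0.6465, 0.0408, 0.026]]
deck x yaw -92.30250576226302
O [0.5606436  0.17397321] stop in deck -0.05138888203234177 0.044621813651519675
shift tool [ 0.08667931 -0.00242258  0.13584737] yaw tool x 87.60132666845422
slide [-0.146388    0.00062406]
```

```bash
python3 -m inch '[2.9,-0.08,0,0, 2.9,-0.08,0,0, 2.9,-0.08,0,0, 0,0,2.0,0, 0,0,2.0,0]' 0.3 30; python3 -m inch '[0,0,2.0,0, 0,0,2.0,0, 0,0,2.0,0, 0,0,2.0,0, 0,0,1.0,0]';python3 -m inch '[0,0,0.6,0, 0,0,0,0, 0,0,0,0, 0,0,0,0, 0,0,0,0]' - 40; python3 -c "
from workcell import *;s=get_state();print(s['tcp_pos'],s['orientation'])"
```

```text
clock: 3.63
tcp_pos: [0.6081, 0.2254, 0.1499]
orientation: [0.001, 0.721, 0.693, 0.001]
wrist_force: [0.3, -0.3, 1.0]
finger_gap: 0.0554
grip_force: 0.0
clock: 4.05
tcp_pos: [0.6057, 0.223, 0.0563]
orientation: [-0.001, 0.722, 0.692, -0.002]
wrist_force: [0.5, -0.8, -0.1]
finger_gap: 0.0553
grip_force: 0.0
clock: 4.47
tcp_pos: [0.609, 0.2254, 0.0538]
orientation: [0.001, 0.721, 0.693, 0.001]
wrist_force: [0.3, 0.3, 0.1]
finger_gap: 0.0553
grip_force: 0.0
[0.60896979 0.22539429 0.05376001] [6.61733851e-04 7.21157704e-01 6.92769844e-01 1.03447979e-03]
```

```bash
python3 -m inch '[0,0,0,0, 0,0,0,0, 0,0,0,0, 0,0,0,0, 0,0,0,0]' -1 40;python3 -m inch '[0,0,0,0, 0,0,0,0, 0,0,0,0, 0,0,0,0, 0,0,0,0]'
```

```text
clock: 4.88
tcp_pos: [0.6084, 0.2255, 0.0528]
orientation: [0.0, 0.721, 0.693, 0.0]
wrist_force: [0.2, -0.9, 3.0]
finger_gap: 0.022
grip_force: 39.9
clock: 5.3
tcp_pos: [0.6084, 0.2255, 0.0528]
orientation: [0.0, 0.721, 0.693, 0.0]
wrist_force: [0.3, 0.9, 5.8]
finger_gap: 0.0215
grip_force: 40.2
```

```bash
python3 -m inch '[0,0,-0.1,0, -0.5,0,0,0, -1,0,0,0, -1,0,0,0, -1,0,0,0]';python3 -m inch '[-1.5,0,0,0, -1.5,0,0,0, -1.5,0,0,0, -1.5,0,0,0, -1,0,0,0]'
```

```text
clock: 5.72
tcp_pos: [0.6061, 0.189, 0.0528]
orientation: [-0.0, 0.721, 0.693, -0.001]
wrist_force: [0.3, -0.5, -1.2]
finger_gap: 0.0217
grip_force: 39.4
clock: 6.13
tcp_pos: [0.6035, 0.1178, 0.0531]
orientation: [0.0, 0.722, 0.692, -0.0]
wrist_force: [-0.4, -0.8, -1.3]
finger_gap: 0.0216
grip_force: 39.3
```

```bash
python3 -m inch '[-1.2,0,0,0, -1.2,0,0,0, -1.2,0,0,0, -0.5,0,0,0, 0,0,0,0]'
python3 - <<'E'
from h import *
im=save("top","t3",(85,90,215,185),5); print(get_state()["tcp_pos"],get_state()["wrist_force"])
E
```

```text
clock: 6.55
tcp_pos: [0.6022, 0.078, 0.0533]
orientation: [0.0, 0.722, 0.692, -0.0]
wrist_force: [0.2, -0.5, -2.1]
finger_gap: 0.0217
grip_force: 39.3
[0.60219252 0.07881398 0.05329291] [ 0.27753194 -0.15997951 -0.65875333]
```

View pics/t3.png

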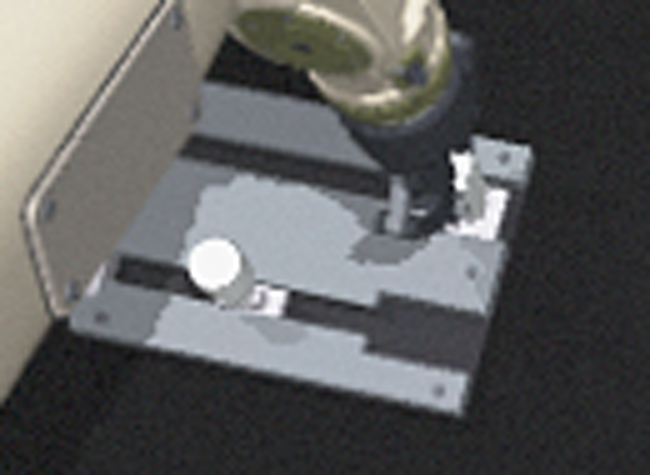

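The stop's foot is visible at crop (480,205), fully within the widened mouth with the lips cut away. The dog at (216,265) is untouched. Lifting.

```bash
python3 -m inch '[0,0,-0.4,0, 0,0,-0.6,0, 0,0,-1,0, 0,0,-1,0, 0,0,-1,0]' - 50;python3 -m inch '[0,0,-1.5,0, 0,0,-1.5,0, 0,0,-1.5,0, 0,0,0,0, 0,0,0,0]'
python3 - <<'E'
from h import *
s=get_state();M=R.from_quat(np.roll(s["orientation"],-1)).as_matrix();print(s["tcp_pos"],s["wrist_force"],M.T@(np.array([.4814,-.2166,s["tcp_pos"][2]])-s["tcp_pos"]))
C=cam("wrist");im=save("wrist","w4")
E
```

```text
clock: 7.02
tcp_pos: [0.6025, 0.0799, 0.0948]
orientation: [0.0, 0.721, 0.693, 0.0]
wrist_force: [-0.1, 0.4, -1.3]
finger_gap: 0.0217
grip_force: 50.9
clock: 7.43
tcp_pos: [0.6033, 0.0796, 0.14]
orientation: [0.001, 0.721, 0.693, 0.001]
wrist_force: [0.2, -0.0, -1.4]
finger_gap: 0.0214
grip_force: 51.2
[0.60331176 0.07958697 0.14002685] [ 0.17572063 -0.00826031 -1.36579255] [-0.30079403 -0.11005441 -0.00041738]
```

View pics/w4.png

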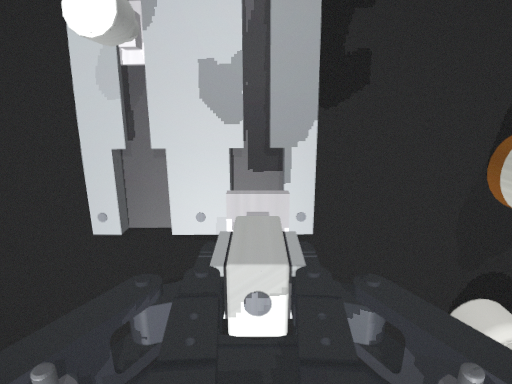

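The stop is held upright in the jaws (head at (258,275), foot at (258,205)) and clear of the deck. Carrying it to the tray.

```bash
python3 -m inch '[-1.5,-0.5,0,0, -2.7,-1,0,0, -3,-1.1,0,0, -3,-1.1,0,0, -3,-1.1,0,0]' >/dev/null;python3 -m inch '[-3,-1.1,0,0, -3,-1.1,0,0, -3,-1.1,0,0, -3,-1.1,0,0, -2.2,-0.9,0,0]'; python3 -m inch '[-1.6,-0.6,0,0, -1,-0.3,0,0, 0,0,0,0, 0,0,0,0, 0,0,0,0]'
python3 - <<'E'
from h import *
s=get_state();M=R.from_quat(np.roll(s["orientation"],-1)).as_matrix();print(s["tcp_pos"],s["wrist_force"],M.T@(np.array([.4814,-.2166,s["tcp_pos"][2]])-s["tcp_pos"]))
a=eyes.read_camera("wrist");b=cv2.resize(eyes.read_camera("side")[120:260,140:300],None,fx=2.5,fy=2.5)
c=np.zeros((384,800,3),np.uint8);c[:,:400]=cv2.resize(a,(400,384))if 0 else a[:, 56:456];c[:350,400:]=b;cv2.imwrite("pics/p5.png",c[...,::-1])
E
```

```text
clock: 8.32
tcp_pos: [0.488, -0.1926, 0.1372]
orientation: [-0.001, 0.722, 0.692, -0.001]
wrist_force: [0.4, 0.1, -1.6]
finger_gap: 0.0212
grip_force: 51.0
clock: 8.73
tcp_pos: [0.4802, -0.2151, 0.1379]
orientation: [-0.001, 0.721, 0.693, 0.0]
wrist_force: [0.2, 0.3, -2.0]
finger_gap: 0.0214
grip_force: 51.0
[ 0.48015879 -0.21510686  0.1378839 ] [ 0.20732186  0.34710263 -2.01380394] [-1.44316198e-03  1.29898025e-03 -1.98447079e-06]
```

View pics/p5.png

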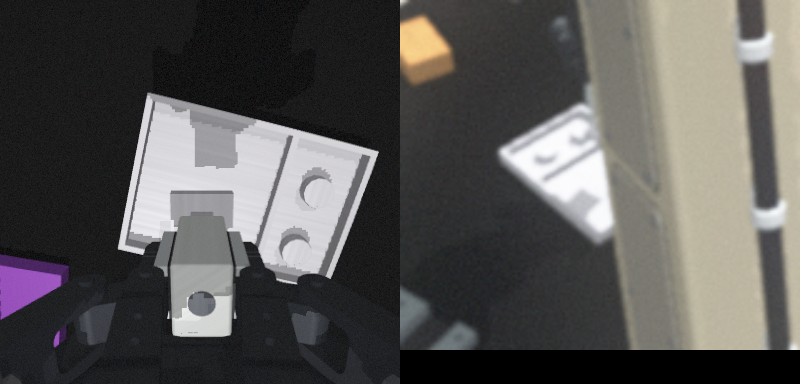

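Wrist view (crop offset 56 px): the held stop is over the wide compartment and the nuts are on the right at (315,190) and (296,248). The tray corners at (149,94), (378,152) and (118,249) give a check on the compartment centre.

```bash
python3 - <<'E'
from h import *
C=cam("wrist");s=get_state()
P=ray(C,[[205,94],[434,152],[174,249]],.018)[:,:2];print(P.round(4))
u=(P[1]-P[0]);print(np.linalg.norm(u),np.linalg.norm(P[2]-P[0]));u/=np.linalg.norm(u);v=(P[2]-P[0])/np.linalg.norm(P[2]-P[0])
c=P[0]+.060*u+.065*v;print("wide",c)
M=R.from_quat(np.roll(s["orientation"],-1)).as_matrix();print(M.T@(np.r_[c,.046]-s["tcp_pos"]))
E
```

```text
[[ 0.4436 -0.1388]
 [ 0.6216 -0.1888]
 [ 0.407  -0.2638]]
0.18490326716424346 0.1302584829176661
wide [ 0.48309112 -0.21742785]
[-0.00248671  0.00271172  0.09211595]
```

```bash
python3 -m inch '[-0.2,0.2,1.5,0, 0,0,2,0, 0,0,2,0, 0,0,1.5,0, 0,0,0.8,0]'; python3 -m inch '[0,0,0.3,0, 0,0,0.2,0, 0,0,0.1,0, 0,0,0.1,0, 0,0,0,0]'; python3 -m inch '[0,0,0.1,0, 0,0,0.1,0, 0,0,0,0, 0,0,0,0, 0,0,0,0]'
```

```text
clock: 9.25
tcp_pos: [0.4814, -0.2163, 0.0583]
orientation: [-0.001, 0.72, 0.693, -0.0]
wrist_force: [-1.3, -0.6, -2.6]
finger_gap: 0.0216
grip_force: 51.1
clock: 9.67
tcp_pos: [0.4827, -0.2184, 0.054]
orientation: [0.001, 0.721, 0.693, 0.0]
wrist_force: [-0.9, -0.2, -2.0]
finger_gap: 0.0214
grip_force: 51.1
clock: 10.08
tcp_pos: [0.4822, -0.2181, 0.0514]
orientation: [0.0, 0.721, 0.693, -0.0]
wrist_force: [-0.7, -0.2, -1.7]
finger_gap: 0.0214
grip_force: 51.1
```

```bash
python3 -m inch '[0,0,0.1,0, 0,0,0.1,0, 0,0,0.1,0, 0,0,0,0, 0,0,0,0]'; python3 -m inch '[0,0,0.1,0, 0,0,0,0, 0,0,0,0, 0,0,0,0, 0,0,0,0]'
```

```text
clock: 10.5
tcp_pos: [0.482, -0.218, 0.0482]
orientation: [-0.0, 0.721, 0.693, -0.0]
wrist_force: [0.2, 0.5, -2.1]
finger_gap: 0.0213
grip_force: 51.1
clock: 10.92
tcp_pos: [0.4822, -0.2181, 0.0473]
orientation: [0.0, 0.721, 0.693, -0.0]
wrist_force: [1.2, 0.5, -1.3]
finger_gap: 0.0216
grip_force: 51.1
```

```bash
python3 -m inch '[0,0,0.1,0, 0,0,0,0, 0,0,0,0, 0,0,0,0, 0,0,0,0]'; python3 -m inch '[0,0,0.05,0, 0,0,0,0, 0,0,0,0, 0,0,0,0, 0,0,0,0]'
```

```text
clock: 11.33
tcp_pos: [0.4825, -0.2183, 0.0468]
orientation: [0.001, 0.721, 0.693, 0.0]
wrist_force: [-0.1, 0.3, 5.1]
finger_gap: 0.0215
grip_force: 52.0
clock: 11.75
tcp_pos: [0.4825, -0.2183, 0.0468]
orientation: [0.001, 0.721, 0.693, 0.0]
wrist_force: [-1.1, 1.6, 10.4]
finger_gap: 0.0215
grip_force: 52.6
```

Contact with the floor. Releasing and withdrawing.

```bash
python3 -m inch '[0,0,-0.05,0, 0,0,0,0, 0,0,0,0, 0,0,0,0, 0,0,0,0]'; python3 -m inch '[0,0,0,0, 0,0,0,0, 0,0,0,0, 0,0,0,0, 0,0,0,0]' 0.3; python3 -m inch '[0,0,-0.5,0, 0,0,-1,0, 0,0,-1.5,0, 0,0,-2,0, 0,0,-2,0]'; python3 -m inch '[0,0,-2,0, 0,0,-2,0, -1.5,0,-1,0, -3,0,0,0, -3,0,0,0]'; python3 -m inch '[-1,0,0,0, 0,0,0,0, 0,0,0,0, 0,0,0,0, 0,0,0,0]'
python3 - <<'E'
from h import *
a=eyes.read_camera("wrist");b=cv2.resize(eyes.read_camera("top")[95:220,85:305],None,fx=1.3,fy=1.3)
c=np.zeros((384,800,3),np.uint8);c[:,:512]=a;c[:b.shape[0],512:512+b.shape[1]]=b[:,:288];cv2.imwrite("pics/p6.png",c[...,::-1])
E
```

```text
clock: 12.17
tcp_pos: [0.4825, -0.2183, 0.0468]
orientation: [0.0, 0.721, 0.693, 0.0]
wrist_force: [-0.4, 0.2, 6.7]
finger_gap: 0.0211
grip_force: 52.2
clock: 12.58
tcp_pos: [0.482, -0.218, 0.046]
orientation: [-0.0, 0.721, 0.693, -0.0]
wrist_force: [-0.2, 0.6, -0.1]
finger_gap: 0.0556
grip_force: 0.0
clock: 13.0
tcp_pos: [0.4819, -0.2179, 0.1176]
orientation: [-0.0, 0.721, 0.693, -0.0]
wrist_force: [0.7, -0.5, 0.7]
finger_gap: 0.0556
grip_force: 0.0
clock: 13.42
tcp_pos: [0.48, -0.2935, 0.169]
orientation: [0.002, 0.72, 0.694, 0.0]
wrist_force: [0.7, 0.4, -0.0]
finger_gap: 0.0551
grip_force: 0.0
clock: 13.83
tcp_pos: [0.4786, -0.3016, 0.1663]
orientation: [-0.0, 0.721, 0.693, 0.0]
wrist_force: [0.7, -0.5, -0.3]
finger_gap: 0.056
grip_force: 0.0
```

View pics/p6.png

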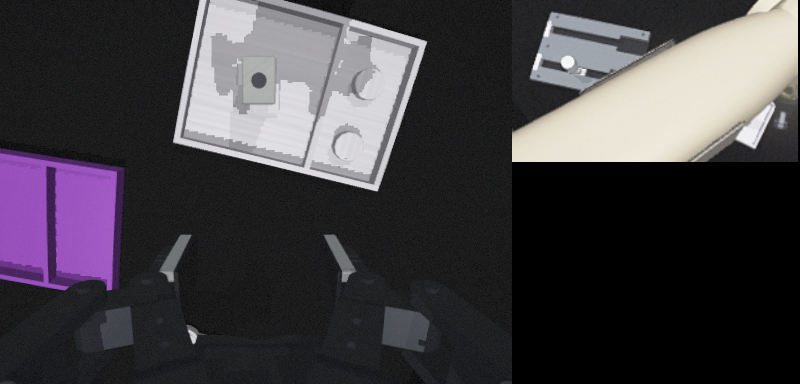

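The stop stands upright in the wide compartment (head top at (259,80)). The dog is still in its slot, and the gripper is clear of everything.

```bash
python3 -c "
from workcell import env;print(env.hand_in())"
```

```text
the job is handed in; nothing more can be done
None
```

The rack stop came out at its slot's open end and now stands upright in the tray's wide compartment; the clamp dog was left alone, and I handed the job in at about 14 s on the robot's clock.

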